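# Clamp the rail stop against the septa box

## Robot

A 7-joint arm with a two-finger parallel gripper is mounted at the origin on a cart in front of the work surface, level with it; the furniture and walls round the work are solid. World frame = base frame: x ahead of the robot, y to its left, z up, the work surface at z = 0. Lengths are in m, angles in rad, forces in N, time in s.
With the tool pointing down it reaches from about 0.4 to 0.875 m from the base axis. Payload 19.3 kg.
Tool frame: the origin (TCP) lies on the centre line of the jaws, within the pads' length; the fingertips stand 8 mm ahead of it and the grasp point (between the pads) lies 11 mm behind it; z points along the fingers, y is the line along which they close (so a half turn about z gives the same grasp; the last joint's range is limited). The gripper opens to 85 mm and grips with 20 to 120 N. Pads are 22 mm wide; open, the fingers measure 114 mm over their backs; the gripper's body (76 mm by 85 mm) begins 54 mm behind the grasp point. The pads swing forward as they close: fully open they stand 13 mm farther back than shut.
Start: joints at [1.04, 0.521, -0.036, 1.599, 0.021, 1.021, -0.113], TCP at [0.278, -0.56, 0.239] pointing down, gripper open.
Joint ranges: [-2.91, 2.91], [-0.3, 2.13], [-1.5, 1.42], [0.17, 2.43], [-1.26, 4.41], [0.16, 1.93], [-2.52, 2.52]. Speed limits (rad/s): [1.89, 1.89, 2.39, 2.39, 3.01, 3.01, 3.01].

## Interface

Orientations are given as [roll, pitch, yaw] about the fixed x, y, z axes, in that order (R = Rz(yaw) Ry(pitch) Rx(roll)).
In Python, from workcell import status, grab_frame, camera_params, bot, search_frame, silhouettes gives the robot as it stands.
- The arm moves only by the shell command python3 -m creep 'ROWS' [FORCE]. ROWS is JSON, a list of rows, each a list of 5 numbers: the shift along the tool's x, y, z in units of 60 mm (1.0 is 60 mm), then the turn about the tool's z in units of 8 degrees (1.0 is 8 degrees), then the opening, from 0 (shut) to 1 (fully open). In form: [[x, y, z, twist, hand], ...]. A call has 1 to 5 rows; each row is the pose to reach, as a shift and turn from the pose commanded when the call began, along the tool's axes at that moment; what a row does not reach only later rows make up. A row lasts 1/8 s, in which the tool goes at most 62.5 mm and 10.7 degrees, less where a joint would pass 70% of its speed; a pose out of reach is approached as far as the arm can. A call with a gripper value outside its range is refused whole. The fingers move at their own pace and stop on an object; FORCE is the grip in N (left out, the last holds). Time passes only in rows, so rows that repeat a pose let the fingers close. It gives the time, the measured TCP pose, the force, the opening and the grip force at its end, in the units of the state.
- status.observe(): the state, without advancing time (a new reading comes with each control period).
- grab_frame(name): name is "side" or "top" or "wrist"; returns the picture (400x640x3 uint8, blue, green, red); there is no depth.
- camera_params(name): a dict with "K" (3x3 intrinsics, pixels), "k1" (the pictures are not rectified: a ray, as slopes to the right and down, at radius r is drawn at 1 + k1 r^2 times it, then the intrinsics apply), "rvec" (rotation vector, rad) and "tvec" (3), from world to camera coordinates, as OpenCV has them; the wrist camera has in their place "tool_from_camera" (4x4, takes a point from camera to tool coordinates, whose origin is the TCP and whose axes are the flange's). Camera axes: x right, y down, z forward; pixel columns grow to the right and rows downward; lengths in m; the calibration is good to about 2 mm. A picture is of the moment at which its call begins: read the wrist's pose just before it. camera_params takes no time and is no camera call.
- bot.job_done(): hands the job in; it is judged then, once.
Trained networks look in the newest picture that a camera, given by its name, has taken for a name from the list of things; names that differ only in an ending like _2 or _b are one class to them, and where a whole thing is asked for, a point or a joint stands for the part that bears it (a point fixed in the world has none). Each returns a list of dicts, best first, with "p" (0 to 1); they miss things now and then, are a little off and sometimes report something else, mostly with a low value. They report only what shows in the picture. A call takes as long as a camera call.
- search_frame(camera, name): "extent" ([left, top, right, bottom] as shares, 0 to 1, of the picture: columns of its width, rows of its height, round what is visible of it).
- silhouettes(camera, name): "mask" (400x640 bool, what is visible of it) and "extent" ([left, top, right, bottom] as shares, 0 to 1, of the picture: columns of its width, rows of its height, round what is visible of it).
The state is a dict: "clock": time; "qpos": joint angles; "qd": joint speeds; "joint_efforts": joint torques, N m; "position": TCP position; "tool_rot": TCP orientation; "force": force on the tool from outside, world axes, zero at the start; "moment": the same for the moment, N m; "grip_width": finger opening in m; "finger_force": force on a finger pad.
Only numpy, scipy, OpenCV 4.12 (cv2) and the standard library are available. Lean on these libraries where they do the work, as an engineer would, in place of code of your own. Each camera call takes 0.05 s, during which the arm holds its last target. There are 200 camera calls.

## Task

On the aluminium rail, slide the stop with the orange lever along the rail until it meets the small teal and white box that stands at the rail's fence, then flip its orange lever down flat to clamp it. Leave the box standing flat at the fence, and leave the parked stop with the blue lever as it is.

Things in the scene. Friction and masses are not known exactly. Their poses are not given: they have to be found in the camera images.
- septa_box: Small teal and white card box, 62 mm across the rail, 45 mm along it, 32 mm high, loose on the rail by the steel fence at the rail's left end. Origin: centre of its underside, at z 20 mm (the rail's top). The rail is aluminium, 400 x 66 mm, fixed, and runs roughly right to left (along y) before the robot.
- orange_stop_face (a point): Middle of the stop's face that is to meet the box, at z 37 mm. Its y axis points along the rail to the box, x across the rail away from the robot, z up. The dark stop reaches 44 mm back (y 0 to -44), x -37 to 37; its back, from z 21 to 34 mm, can be pushed (about 2 N, lever up). Black round grip knob, 19 mm wide, at x 18, y -26 mm, its top at z 72 mm.
- orange_lever (a joint): Lever angle (rad): 0 upright, 1.57 flat towards the robot (-x of the stop face), clamped; starts at 0.7 to 0.95, stays where left. Hinge along the rail, at x -14, y -22 mm from the stop face point, z 40 mm. 66 mm long, its outer 42 mm an orange grip 15 mm thick. Press the grip down from above, moving a little towards the robot as it swings (2 to 6 N), until it lies flat.
- blue_lever_tip (a point): Point 6 mm short of the end of the blue lever of the spare stop, which is like the orange one and is parked, clamped (lever flat), at the rail's right end, at least 85 mm behind the orange stop's back. Leave it alone. The fume hood's solid side wall stands to the right of the rail, at about y -0.4 m, and the titrator behind the rail.

How it is judged:
On the way:
1. the orange stop is up to the box (gap under 10 mm) with its lever not yet flat (below 1.3 rad) (y of septa_box in the frame of orange_stop_face below 0.0325 m and value of joint orange_lever below 1.3 rad), for 0.2 s.
At the end, for the whole second after the job is handed in: The orange stop's face is within 10 mm of the box, its lever is flat to within 10 degrees (joint above 1.4 rad), the box stands flat and at rest on the rail within 20 mm of where it began, and the blue lever's tip is within 12 mm of where it began (y of septa_box in the frame of orange_stop_face below 0.0325 m and value of joint orange_lever above 1.4 rad and angle between septa_box's own z axis and vertical below 0.1 rad and distance of septa_box from where it was at the start of the episode below 0.02 m and linear speed of septa_box below 0.02 m/s and distance of blue_lever_tip from where it was at the start of the episode below 0.012 m); the robot touches nothing.
It fails at once if the spare stop with the blue lever was shifted or opened (its lever tip moved over 20 mm) (distance of blue_lever_tip from where it was at the start of the episode above 0.02 m).
It fails at once if the box was tipped over or thrown off the rail (angle between septa_box's own z axis and vertical above 0.5 rad or distance of septa_box from where it was at the start of the episode above 0.06 m).
It also fails if it takes over 48 s, if anything falls off the work surface, if the arm or the gripper's body presses on something with over 40 N, if the wrist force passes 120 N, or if a joint passes its speed limit or range.

## Working session

There is one attempt and no reset: what is moved stays moved. The work goes in short steps, Python scripts to look and compute and a shell command to move; the robot and the scene stay as the last step left them, time stands still between calls to the robot, and variables do not carry over. Pictures are saved under pics/ and viewed, at most 10 in all, crops included, and the job is handed in when it is done.

```bash
mkdir -p pics; cat > h.py <<'E'
import numpy as np, cv2
from workcell import status, grab_frame, camera_params, bot, search_frame, silhouettes
from scipy.spatial.transform import Rotation as R
def cam(n,st=None):
    c=camera_params(n);K=np.array(c["K"],float);k1=c["k1"]
    if "rvec" in c:
        Rm=cv2.Rodrigues(np.array(c["rvec"],float))[0];t=np.array(c["tvec"],float).ravel()
    else:
        T=np.array(c["tool_from_camera"]);Rt=R.from_euler('xyz',st["tool_rot"]).as_matrix()
        Rc=Rt@T[:3,:3];o=Rt@T[:3,3]+np.array(st["position"]);Rm=Rc.T;t=-Rm@o
    return K,k1,Rm,t
def back(c,uv,z):
    K,k1,Rm,t=c;p=cv2.undistortPoints(np.array(uv,float).reshape(-1,1,2),K,np.array([k1,0,0,0,0.]))[:,0]
    d=np.c_[p,np.ones(len(p))]@Rm;o=-Rm.T@t
    return o+d*((z-o[2])/d[:,2])[:,None]
def proj(c,P):
    K,k1,Rm,t=c
    return cv2.projectPoints(np.array(P,float).reshape(-1,1,3),cv2.Rodrigues(Rm)[0],t,K,np.array([k1,0,0,0,0.]))[0][:,0]
E
python3 - <<'E'
from h import *
s=status.observe();print(s)
ims=[]
for n in("side","top"):
    im=grab_frame(n);cv2.imwrite(f"pics/{n}0.png",im)
    c=cam(n);print(n,(-c[2].T@c[3]).round(3))
    for o in("septa_box","orange_stop_face","orange_lever","blue_lever_tip"):
        for d in search_frame(n,o)[:2]: print(o,round(d["p"],2),(np.array(d["extent"])*[640,400,640,400]).round(1))
E
```

```text
{'clock': 0.0, 'qpos': array([ 1.03975889,  0.5220197 , -0.03636017,  1.59998559,  0.02118079,
        1.02111456, -0.1127845 ]), 'qd': array([ 0.00089845,  0.00051401, -0.00143097, -0.00228238,  0.00054035,
       -0.00071863,  0.00218758]), 'joint_efforts': array([ 4.33816865e-05, -9.27108335e+01,  1.97942935e+00, -3.69940817e+01,
        1.79767463e-02,  8.03678879e-03,  6.71451161e-07]), 'position': array([ 0.2777808 , -0.5595136 ,  0.23872984]), 'tool_rot': array([-3.14045039e+00,  4.91863940e-05,  4.60860965e-01]), 'force': array([-0.63999254,  0.09412607,  0.50751141]), 'moment': array([ 0.00888016, -0.00693893,  0.03970858]), 'finger_force': 0.0, 'grip_width': 0.08530578394541069}
side [ 0.862 -0.27   0.986]
septa_box 0.81 [347.6 147.  376.  178.2]
orange_stop_face 0.64 [309.5 178.3 351.7 218.8]
orange_lever 0.74 [306.6 177.7 333.3 201.5]
blue_lever_tip 0.46 [261.2 243.3 289.5 262. ]
top [0.416 0.067 0.929]
septa_box 0.76 [220.2 213.3 249.8 249.1]
orange_stop_face 0.86 [285.1 204.1 315.  254.1]
orange_lever 0.48 [292.8 225.1 305.4 257.9]
blue_lever_tip 0.68 [386.7 213.3 398.9 252. ]
```

```bash
python3 - <<'E'
from h import *
t=cv2.imread("pics/top0.png")[185:275,190:430];s=cv2.imread("pics/side0.png")[130:280,240:400]
cv2.imwrite("pics/c0.png",cv2.resize(t,None,fx=3.3,fy=3.3,interpolation=2))
cv2.imwrite("pics/c1.png",cv2.resize(s,None,fx=4,fy=4,interpolation=2))
c=cam("top")
print(back(c,[[220,213],[250,213],[220,249],[250,249]],.052).round(3))
print(back(c,[[285,204],[315,204],[285,254],[315,254]],.037).round(3))
print(back(c,[[387,213],[399,252]],.047).round(3))
E
```

```text
[[0.552 0.306 0.052]
 [0.55  0.245 0.052]
 [0.48  0.305 0.052]
 [0.479 0.245 0.052]]
[[0.569 0.177 0.037]
 [0.567 0.117 0.037]
 [0.468 0.178 0.037]
 [0.467 0.118 0.037]]
[[ 0.544 -0.025  0.047]
 [ 0.467 -0.045  0.047]]
```

View pics/c0.png

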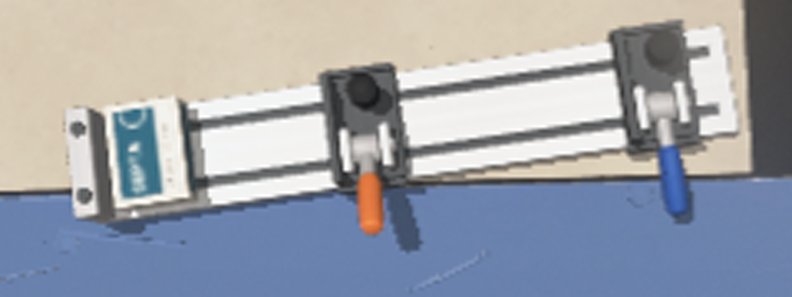

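View pics/c1.png

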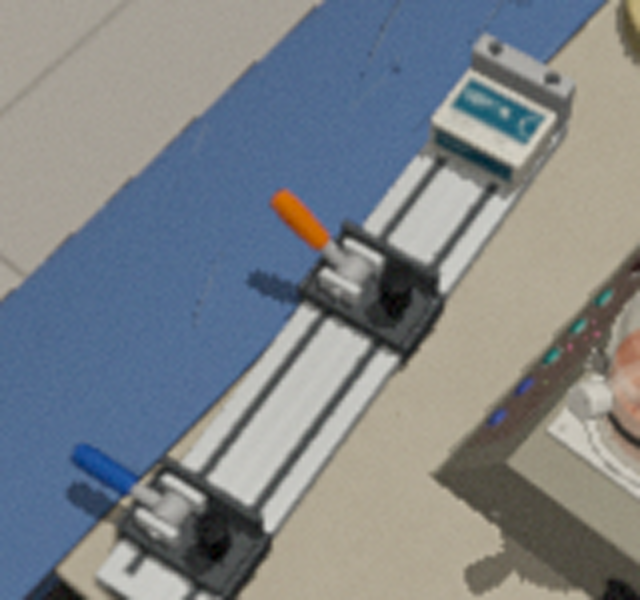

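The top crop shows the rail tilted about 8°. The box is at the fence on the left, the orange stop sits mid-rail with its lever towards the robot, and the blue stop is at the right end with its lever flat. I'll compute the rail direction and the contact points next.

```bash
python3 - <<'E'
from h import *
c=cam("top")
f=lambda pts,z:back(c,[[a/3.3+190-.35,b/3.3+185-.35] for a,b in pts],z)
r=f([(210,207),(738,133),(200,104),(715,28)],.02);d1=r[0]-r[1];d2=r[2]-r[3]
print("rail",r.round(3),np.arctan2(-d1[0],d1[1]),np.arctan2(-d2[0],d2[1]))
th=np.mean([np.arctan2(-d[0],d[1]) for d in(d1,d2)])
X=np.array([np.cos(th),np.sin(th)]);Y=np.array([-np.sin(th),np.cos(th)])
def show(n,p): print(n,np.c_[p[:,:2],p[:,:2]@X,p[:,:2]@Y].round(4).tolist())
show("rail edges",r)
show("box top right edge .052",f([(178,97),(190,197)],.052))
show("stop left face top edge .05",f([(320,74),(334,188)],.05))
show("stop left face .037",f([(320,74),(334,188)],.037))
show("stop back edge .034",f([(396,66),(410,178)],.034))
show("knob .072",f([(362,90)],.072))
show("lever tip .085",f([(370,228)],.085))
show("blue stop left",f([(612,32),(628,143)],.037)); print(th,X,Y)
s=status.observe();print(s["position"][:2]@X,s["position"][:2]@Y)
# model fit: given stop face s (along,across), project knob etc. onto both cameras
E
```

```text
rail [[ 0.484  0.245  0.02 ]
 [ 0.522 -0.079  0.02 ]
 [ 0.548  0.251  0.02 ]
 [ 0.587 -0.068  0.02 ]] 0.11565509501590503 0.12035692340048283
rail edges [[0.4842, 0.2447, 0.5096, 0.186], [0.5218, -0.079, 0.5089, -0.1399], [0.5484, 0.2512, 0.5742, 0.1849], [0.5871, -0.0685, 0.5749, -0.1371]]
box top right edge .052 [[0.5484, 0.2581, 0.575, 0.1918], [0.488, 0.2505, 0.5141, 0.1913]]
stop left face top edge .05 [[0.5603, 0.1724, 0.5767, 0.1052], [0.4915, 0.1646, 0.5075, 0.1056]]
stop left face .037 [[0.5625, 0.1739, 0.579, 0.1065], [0.4926, 0.166, 0.5088, 0.1069]]
stop back edge .034 [[0.5666, 0.1276, 0.5777, 0.06], [0.4978, 0.1202, 0.5085, 0.0608]]
knob .072 [[0.5466, 0.1451, 0.5599, 0.0798]]
lever tip .085 [[0.4654, 0.1404, 0.4787, 0.0847]]
blue stop left [[0.5833, -0.0042, 0.5787, -0.0728], [0.5155, -0.011, 0.5106, -0.0716]]
0.11800600920819393 [0.99304537 0.11773232] [-0.11773232  0.99304537]
0.21003117184268733 -0.588632728595347
```

```bash
python3 - <<'E'
from h import *
s=status.observe();Rt=R.from_euler('xyz',s["tool_rot"]).as_matrix()
X=np.array([.99304537,.11773232]);Y=np.array([-.11773232,.99304537])
for xy,z in(((.40,-.30),.2),((.42,-.1),.18)):
    print(((Rt.T@(np.array([*xy,z])-s["position"]))/.06).round(2))
p=.543*X+.02*Y;print(p,((Rt.T@(np.array([*p,.15])-s["position"]))/.06).round(2))
a=cv2.imread("pics/side0.png");b=cv2.imread("pics/top0.png")
cv2.imwrite("pics/full.png",cv2.resize(np.vstack([a,b]),(480,600),interpolation=3))
E
```

```text
[ 3.75 -2.97  0.65]
[ 5.53 -5.81  0.99]
[0.53686899 0.08378956] [ 8.64 -7.69  1.49]
```

View pics/full.png

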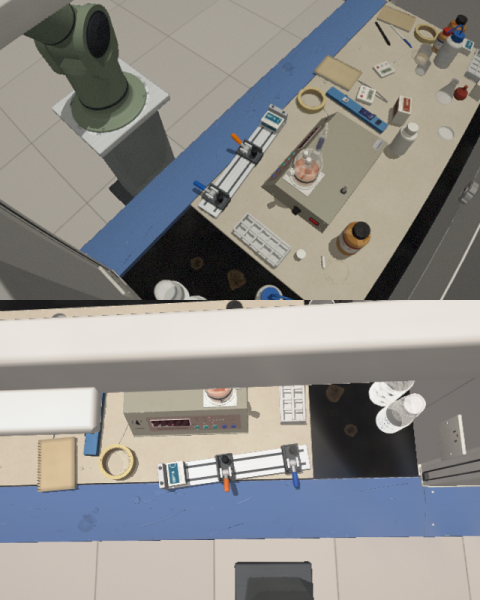

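The wall edge is ahead of the arm's start, so I'll swing in front of it and keep x small until past y = -0.3.

```bash
python3 -m creep '[[0.62,-0.66,0.1,0.5,0],[1.25,-1.32,0.2,1,0],[1.87,-1.98,0.35,1.5,0],[2.5,-2.63,0.5,2,0],[3.12,-3.29,0.65,2.46,0]]'
python3 - <<'E'
from h import *
s=status.observe();Rt=R.from_euler('xyz',s["tool_rot"]).as_matrix()
X=np.array([.99304537,.11773232]);Y=np.array([-.11773232,.99304537])
p=.543*X+.015*Y;print(s["position"],s["tool_rot"],p,((Rt.T@(np.array([*p,.13])-s["position"]))/.06).round(2))
E
```

```text
clock: 1.12
position: [0.3582, -0.2981, 0.2003]
tool_rot: [3.141, -0.001, 0.115]
force: [1.1, 0.4, 0.3]
grip_width: 0.0003
finger_force: 0.0
[ 0.35822552 -0.29814738  0.20028062] [ 3.14119362e+00 -5.92810857e-04  1.15062122e-01] [0.53745765 0.07882433] [ 3.69 -5.9   1.17]
```

```bash
python3 -m creep '[[0.3,-0.9,0,0,0],[0.7,-1.8,0,0,0],[1.2,-2.7,0,0,0],[1.7,-3.6,0,0,0],[2.2,-4.4,0,0,0]]' && python3 -m creep '[[0.5,-0.5,0,0,0],[1.0,-1.0,0.2,0,0],[1.5,-1.5,0.8,0,0],[1.5,-1.5,1.2,0,0],[1.5,-1.5,1.2,0,0]]'
python3 - <<'E'
from h import *
s=status.observe();Rt=R.from_euler('xyz',s["tool_rot"]).as_matrix()
X=np.array([.99304537,.11773232]);Y=np.array([-.11773232,.99304537]);p=s["position"]
print(p,p[:2]@X,p[:2]@Y,s["tool_rot"])
im=grab_frame("wrist");c=cam("wrist",s)
cv2.imwrite("pics/w1.png",im)
E
```

```text
clock: 1.75
position: [0.4586, -0.02, 0.2006]
tool_rot: [3.142, -0.001, 0.118]
force: [1.1, -1.7, 0.5]
grip_width: -0.0
finger_force: 0.0
clock: 2.38
position: [0.5359, 0.0778, 0.127]
tool_rot: [3.141, 0.003, 0.118]
force: [0.4, -0.4, 0.3]
grip_width: -0.0001
finger_force: 0.0
[0.53591812 0.07776683 0.12695126] 0.541346675750507 0.014131106809668536 [3.14132323e+00 3.06745643e-03 1.17810387e-01]
```

View pics/w1.png

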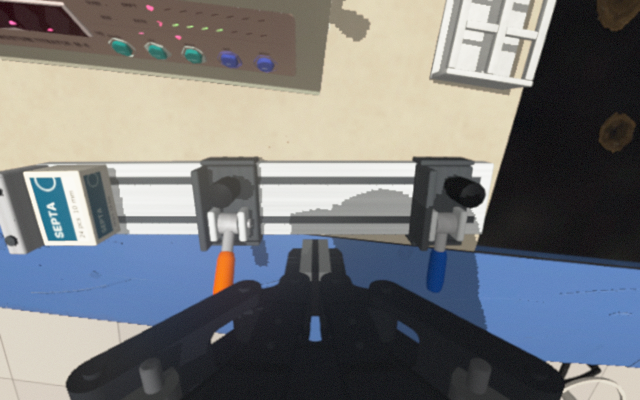

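The wrist view confirms the tool is aligned with the rail and the fingertips are between the stops. I'll turn 90° so that a pad's flat side pushes and the wide linkages stay clear of the knob and lever.

```bash
python3 -c "
from h import *
s=status.observe();print(s['qpos'].round(2))"
python3 -m creep '[[0,0.2,0,-1.3,0],[0,0.2,0,-2.6,0],[0,0.2,0,-3.9,0],[0,0.2,0,-5.2,0],[0,0.2,0,-5.6,0]]'
python3 -c "
from h import *
s=status.observe();print(s['qpos'].round(2))"
```

```text
[-0.14  0.54 -0.16  1.91  0.13  0.7  -1.82]
clock: 3.05
position: [0.5389, 0.065, 0.13]
tool_rot: [3.14, -0.001, 0.902]
force: [0.3, -0.3, -1.3]
grip_width: 0.0003
finger_force: 0.0
[ 0.04  0.56 -0.36  1.9   0.29  0.73 -1.16]
```

```bash
python3 -m creep '[[0,0,0,-1.3,0],[0,0,0,-2.6,0],[0,0,0,-3.9,0],[0,0,0,-5.2,0],[0,0,0,-5.65,0]]'; cat > st.py <<'E'
from h import *
s=status.observe();X=np.array([.99304537,.11773232]);Y=np.array([-.11773232,.99304537]);p=s["position"]
print("along",(p[:2]@Y).round(4),"across",(p[:2]@X).round(4),"z",p[2].round(4),"yaw",s["tool_rot"][2].round(3),"F",(s["force"][:2]@Y).round(1),s["force"].round(1),s["clock"].round(2))
E
python3 st.py
```

```text
clock: 3.68
position: [0.5389, 0.0648, 0.1299]
tool_rot: [3.14, 0.001, 1.691]
force: [-1.0, 0.8, -0.1]
grip_width: -0.0001
finger_force: 0.0Traceback (most recent call last):
  File "st.py", line 3, in <module>
    print("along",(p[:2]@Y).round(4),"across",(p[:2]@X).round(4),"z",p[2].round(4),"yaw",s["tool_rot"][2].round(3),"F",(s["force"][:2]@Y).round(1),s["force"].round(1),s["clock"].round(2))
                                                                                                                                                                       ^^^^^^^^^^^^^^^^
AttributeError: 'float' object has no attribute 'round'
```

```bash
sed -i 's/,s\["clock"\].round(2)//' st.py
python3 -m creep '[[0,0,0.6,0,0],[0,0,1.1,0,0],[0,0,1.4,0,0],[0,0,1.58,0,0],[0,0,1.58,0,0]]'; python3 st.py
```

```text
clock: 4.3
position: [0.5384, 0.0658, 0.0337]
tool_rot: [3.142, 0.0, 1.688]
force: [-0.0, 0.3, -0.4]
grip_width: -0.0
finger_force: 0.0
along 0.0019 across 0.5424 z 0.0337 yaw 1.688 F 0.3 [-0.   0.3 -0.4]
```

```bash
python3 -m creep '[[0.3,0,0,0,0],[0.6,0,0,0,0],[0.8,0,0,0,0],[0.95,0,0,0,0],[1.05,0,0,0,0]]'; python3 st.py
```

```text
clock: 4.92
position: [0.5309, 0.1288, 0.0336]
tool_rot: [3.142, 0.0, 1.688]
force: [0.3, -2.6, 0.9]
grip_width: -0.0002
finger_force: 1.2
along 0.0654 across 0.5423 z 0.0336 yaw 1.688 F -2.7 [ 0.3 -2.6  0.9]
```

```bash
python3 -m creep '[[0.2,0,0,0,0],[0.4,0,0,0,0],[0.6,0,0,0,0],[0.8,0,0,0,0],[0.98,0,0,0,0]]'; python3 st.py;python3 - <<'E'
from h import *
s=status.observe();im=grab_frame("wrist");cv2.imwrite("pics/w2.png",im)
t=grab_frame("top");cv2.imwrite("pics/t2.png",cv2.resize(t[185:275,190:430],None,fx=3.3,fy=3.3,interpolation=2))
E
```

```text
clock: 5.55
position: [0.5239, 0.1877, 0.0335]
tool_rot: [-3.142, -0.0, 1.688]
force: [0.4, -2.6, 0.7]
grip_width: 0.0001
finger_force: 1.3
along 0.1247 across 0.5423 z 0.0335 yaw 1.688 F -2.6 [ 0.4 -2.6  0.7]
```

View pics/w2.png

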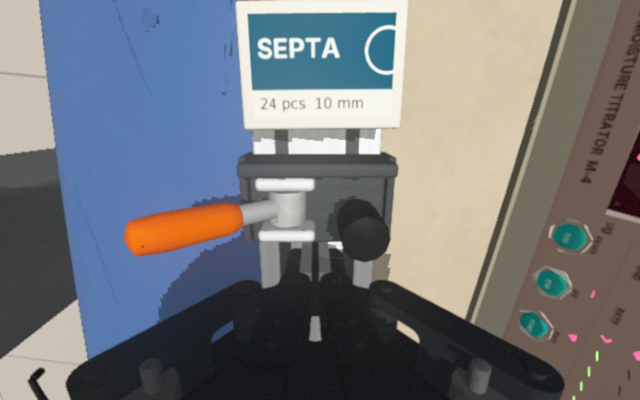

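The stop is moving straight and a gap of about 10 mm to the box is left. I'll go on slowly and watch the force.

```bash
python3 -m creep '[[0.05,0,0,0,0],[0.09,0,0,0,0],[0.12,0,0,0,0],[0.15,0,0,0,0],[0.15,0,0,0,0]]'; python3 st.py
```

```text
clock: 6.28
position: [0.5229, 0.196, 0.0335]
tool_rot: [-3.142, -0.0, 1.688]
force: [-1.1, -0.6, 0.3]
grip_width: -0.0
finger_force: 0.4
along 0.133 across 0.5423 z 0.0335 yaw 1.688 F -0.5 [-1.1 -0.6  0.3]
```

```bash
python3 -m creep '[[0.02,0,0,0,0],[0.04,0,0,0,0],[0.05,0,0,0,0]]'; python3 st.py
```

```text
clock: 6.65
position: [0.5226, 0.1988, 0.0335]
tool_rot: [-3.142, 0.0, 1.688]
force: [0.2, -2.6, 0.0]
grip_width: 0.0
finger_force: 1.0
along 0.1359 across 0.5424 z 0.0335 yaw 1.688 F -2.6 [ 0.2 -2.6  0. ]
```

```bash
python3 -m creep '[[0.02,0,0,0,0],[0.04,0,0,0,0],[0.05,0,0,0,0]]'; python3 st.py; python3 - <<'E'
from h import *
im=grab_frame("wrist");cv2.imwrite("pics/w3.png",im[:300,80:560])
E
```

```text
clock: 7.02
position: [0.5222, 0.2017, 0.0335]
tool_rot: [-3.142, 0.0, 1.688]
force: [0.3, -3.1, 1.3]
grip_width: -0.0
finger_force: 1.5
along 0.1388 across 0.5423 z 0.0335 yaw 1.688 F -3.1 [ 0.3 -3.1  1.3]
```

View pics/w3.png

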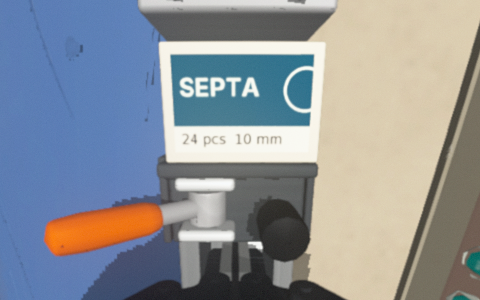

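The stop's face now looks about level with the box. One more small nudge to see whether the force rises.

```bash
python3 -m creep '[[0.02,0,0,0,0],[0.03,0,0,0,0],[0.03,0,0,0,0]]'; python3 st.py
```

```text
clock: 7.45
position: [0.522, 0.2036, 0.0335]
tool_rot: [3.142, -0.0, 1.688]
force: [-0.6, -1.9, -0.1]
grip_width: -0.0
finger_force: 1.1
along 0.1407 across 0.5424 z 0.0335 yaw 1.688 F -1.8 [-0.6 -1.9 -0.1]
```

```bash
python3 - <<'E'
from h import *
s=status.observe();Y=np.array([-.11773232,.99304537])
im=grab_frame("wrist");c=cam("wrist",s)
for o in("septa_box","orange_stop_face"):
    d=search_frame("wrist",o)[0];e=np.array(d["extent"])*[640,400,640,400];print(o,d["p"],e.round())
    u=(e[0]+e[2])/2
    for z in(.052,.055,.05,.034): print(z,(back(c,[[u,e[1]],[u,e[3]]],z)[:,:2]@Y).round(4))
grab_frame("top");d=search_frame("top","septa_box")[0];print(np.array(d["extent"])*[640,400,640,400])
cv2.imwrite("pics/w4.png",cv2.resize(im[100:260,200:440],None,fx=3,fy=3,interpolation=2))
E
```

```text
septa_box 0.78 [239.  43. 407. 161.]
0.052 [0.2398 0.1962]
0.055 [0.2392 0.1966]
0.05 [0.2403 0.1959]
0.034 [0.2439 0.1935]
orange_stop_face 0.61 [121. 153. 396. 260.]
0.052 [0.1993 0.1512]
0.055 [0.1997 0.1529]
0.05 [0.1991 0.1502]
0.034 [0.1971 0.1415]Traceback (most recent call last):
  File "<stdin>", line 8, in <module>
IndexError: list index out of range
```

The networks put the box face at about 0.196 and the stop face at 0.196–0.199 along the rail, so they touch. Next I back off, rise and go over the lever.

```bash
python3 -m creep '[[-0.2,0,0,0,0],[-0.2,0,-0.6,0,0],[-0.1,-0.3,-1.4,0,0],[0.3,-0.54,-1.6,0,0],[0.55,-0.54,-1.6,0,0]]';python3 -m creep '[[0,0,0,0,0],[0,0,0,0,0]]'; python3 st.py; python3 - <<'E'
from h import *
im=grab_frame("wrist");cv2.imwrite("pics/w5.png",im)
E
```

```text
clock: 8.32
position: [0.4861, 0.233, 0.1306]
tool_rot: [3.14, -0.001, 1.688]
force: [1.5, -0.7, -0.4]
grip_width: 0.0001
finger_force: 0.0
clock: 8.57
position: [0.4862, 0.2315, 0.1286]
tool_rot: [-3.14, 0.001, 1.687]
force: [0.2, -0.2, 0.1]
grip_width: 0.0
finger_force: 0.0
along 0.1727 across 0.5101 z 0.1286 yaw 1.687 F -0.3 [ 0.2 -0.2  0.1]
```

View pics/w5.png

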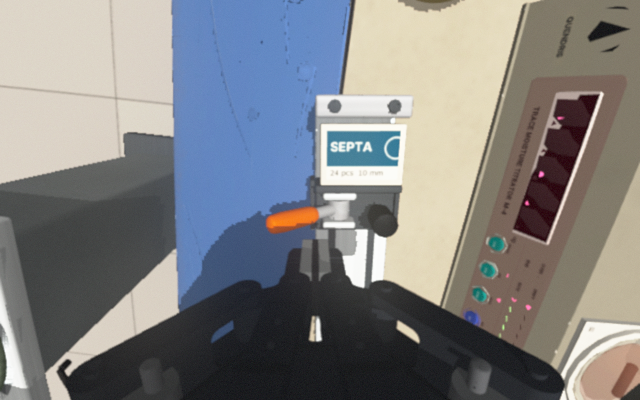

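The stop, box and lever are where computed; the box stands squarely at the fence. Press the lever.

```bash
python3 -m creep '[[0,0,0.3,0,0],[0,0,0.55,0,0],[0,-0.07,0.68,0,0],[0,-0.13,0.8,0,0],[0,-0.18,0.9,0,0]]'; python3 st.py
```

```text
clock: 9.25
position: [0.475, 0.2313, 0.0753]
tool_rot: [3.141, -0.0, 1.688]
force: [-0.1, -0.1, 1.6]
grip_width: -0.0002
finger_force: 0.9
along 0.1738 across 0.499 z 0.0753 yaw 1.688 F -0.1 [-0.1 -0.1  1.6]
```

```bash
python3 -m creep '[[0,-0.04,0.08,0,0],[0,-0.08,0.15,0,0],[0,-0.12,0.22,0,0],[0,-0.15,0.28,0,0],[0,-0.15,0.28,0,0]]'; python3 st.py
```

```text
clock: 9.88
position: [0.4665, 0.2304, 0.0588]
tool_rot: [3.141, -0.0, 1.688]
force: [-0.1, 0.0, 0.0]
grip_width: -0.0002
finger_force: 0.0
along 0.1738 across 0.4904 z 0.0588 yaw 1.688 F 0.0 [-0.1  0.   0. ]
```

```bash
python3 -m creep '[[0,0,0.03,0,0],[0,0,0.05,0,0],[0,0,0.07,0,0],[0,0,0.07,0,0]]'; python3 st.py
```

```text
clock: 10.38
position: [0.4661, 0.2297, 0.0546]
tool_rot: [-3.141, 0.001, 1.688]
force: [-3.3, -3.0, 10.6]
grip_width: 0.0002
finger_force: 5.1
along 0.1733 across 0.4899 z 0.0546 yaw 1.688 F -2.6 [-3.3 -3.  10.6]
```

A force of 10 N at z 0.0546 matches the flat lever (0.0555 expected). I'll lift clear and check.

```bash
python3 -m creep '[[0,0,-0.4,0,0],[0,0,-1.2,0,0],[-0.3,0,-2,0,0],[-0.5,0,-2,0,0],[-0.5,0,-2,0,0]]'; python3 st.py; python3 - <<'E'
from h import *
im=grab_frame("wrist");s=grab_frame("side")
cv2.imwrite("pics/w6.png",np.hstack([im[:300,120:520],cv2.resize(s[130:230,280:400],(360,300),interpolation=2)]))
E
```

```text
clock: 11.0
position: [0.4699, 0.1993, 0.1741]
tool_rot: [-3.141, 0.001, 1.686]
force: [0.7, -0.7, -1.1]
grip_width: 0.0002
finger_force: 0.0
along 0.1426 across 0.4901 z 0.1741 yaw 1.686 F -0.8 [ 0.7 -0.7 -1.1]
```

View pics/w6.png

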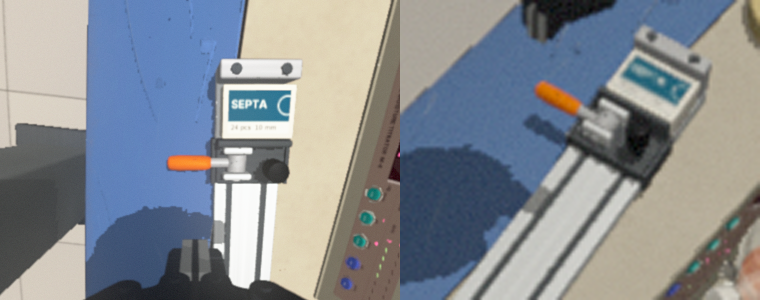

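The lever lies square and flat like the blue one did, the stop is at the box, and the box stands flat at the fence. The gripper is clear of everything.

```bash
python3 -c "
from workcell import bot
print(bot.job_done())"
```

```text
the job is handed in; nothing more can be done
None
```

I slid the orange stop up to the box and clamped its lever flat, leaving the box upright at the fence and the blue-lever stop untouched; the job is handed in at about 11 s, but no verdict came back.

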